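Press the tray home with the ratchet clamp and release it

TASK

On the perforated bed, the black tray of the aluminium enclosure is still sticking out. Pump the ratchet clamp's trigger until its jaw has pushed the tray fully home and you feel it seat firmly, without crushing it; then let the trigger up and press the release tab so that the jaw springs all the way back and the enclosure is free. Move the jaw and tray only with the clamp, do not push them by hand, and leave the loose things lying on the bed where they are.

Things in the scene. Friction and masses are not known exactly. Their poses are not given: they have to be found in the camera images.
- bed: Perforated aluminium plate, 400 x 230 x 12 mm, fixed, carrying a black ratchet clamp. Origin on the desk under the clamp's front; z up; the jaw advances along +x. In this frame (mm): housing x -84..0, y -26..26, top z 78; trigger pivot x -6, z 100, its cheeks up to z 113; pod of the release x -61..-24, y -75..-25, top z 74; toothed bar along x at z 38..53, jaw plate on its front end.
- trigger_pad (a point): Centre of the top of the trigger's grey paddle (50 mm along x, 32 wide), 110 mm behind the pivot, at bed x -110, y 0, z 137 mm when let go, tilted 0.30 rad (back end up). Press it down from above to pump: 45 mm to a solid stop; a spring lifts it when let go. The first 13 mm are idle, then the jaw moves 1 mm per 2.2 mm. A full stroke gains 12 mm: four to six pumps in all.
- trigger (a joint): Trigger angle (rad): 0 let go, 0.42 at the stop. Let it fully up between pumps. Force on the paddle: 2 N idle, 3-6 N moving the jaw, 6-10 N pushing the tray; with the tray home it rises steeply: 13 N while pressing is firmly seated (eases to 8-9 N on holding still), under 12 N may not be firm, over 16 N crushes. At the stop (over 42 mm down) it rises too, harmlessly.
- release_top (a point): Centre of the top of the release tab, a steel plate 26 x 30 mm on the pod beside the housing, at bed x -42, y -58, z 88 mm. Press it down 6 mm (1-2 N, then solid): it tilts, and at 4.5 mm the holding pawl is lifted and the jaw springs back by itself in under a second, if the tab is held down and the trigger is up. It bobs up to 4 mm as the ratchet clicks.
- release (a joint): Tilt of the release tab (rad): 0 up, 0.21 fully down (6 mm).
- jaw_travel (a joint): Jaw travel (m): 0 fully back (as at the start), grows as it advances, at most 0.068; a holding pawl keeps it in steps of 12 mm. The tray is home at 0.044 to 0.062, depending on where the enclosure stands.
- jaw: The jaw: steel plate 48 x 50 mm with the toothed bar behind it; a rubber pad sits on its front. Origin on the bar's root line (z 48 mm in the bed frame); the pad's front face lies 36 mm ahead of the origin along +x. Not to be touched by the robot.
- jaw_pad: Rubber-faced pad of the jaw, 42 mm wide, 32 mm tall, stiffly sprung (40 N per mm); same origin as the jaw.
- enclosure: Ribbed aluminium extrusion, 100 mm long, 72 mm wide, 40 mm tall, open towards the jaw, screwed down in a steel nest on the bed. Origin under its centre on the bed's top; its open end lies at x -50 mm, its top at z 54 mm.
- tray_gap (a joint): How far the tray stands out of the enclosure (m): 0 fully home with its end panel against the enclosure's end, 0.014 to 0.028 at the start. It slides stiffly (5 N) and stays where it is left.
- tray: The tray: black end panel 72 x 40 x 4 mm facing the jaw, with a floor that slides inside the enclosure; not to be touched by the robot. Its outer face is at point panel_face.
- panel_face (a point): Centre of the panel's outer face, which the jaw's pad meets. x points into the enclosure.
- hex_key: Bystander: steel hex key, 90 mm, on the bed.
- dish: Bystander: small glass dish, 52 mm across, on the bed.
- coupon: Bystander: purple test coupon 70 x 40 x 5 mm, on the bed.
- puck: Bystander: small steel puck with a stem, 26 mm across, 24 mm tall, on the bed.

How it is judged (in metres and radians):
On the way, in this order (a step that is already met when the one before it is completed fails the run):
1. the jaw presses the tray home and seats it firmly (jaw on panel at least 10 N, tray within 1.5 mm of home) (value of joint tray_gap below 0.0015 m and contact force between jaw_pad and tray above 10 N), for 0.1 s.
2. the release lets the jaw spring back (value of joint jaw_travel below 0.02 m), for 0.05 s.
At the end, for the whole second after the job is handed in: The tray is home (standing out less than 1.5 mm), the jaw is back within 4 mm of its rearmost place and still, the trigger is up (within 0.03 rad) and the release tab is up (within 0.05 rad) (value of joint tray_gap below 0.0015 m and value of joint jaw_travel below 0.004 m and value of joint trigger below 0.03 rad and value of joint release below 0.05 rad and linear speed of jaw below 0.01 m/s); the robot touches nothing.
It fails at once if the jaw crushes the tray (more than 30 N on the panel) (contact force between jaw_pad and tray above 30 N).
It fails at once if the robot pushes the jaw itself (more than 2 N) (contact force between any of the fingers, the arm and jaw above 2 N or contact force between any of the fingers, the arm and jaw_pad above 2 N).
It fails at once if the robot pushes the tray itself (more than 2 N) (contact force between any of the fingers, the arm and tray above 2 N).
It fails at once if a loose thing on the bed (hex key, dish, coupon or puck) is moved by more than 20 mm (distance of any of hex_key, dish, coupon, puck from where it was at the start of the episode above 0.02 m).
It also fails if it takes over 64 s, if anything falls off the work surface, if the arm or the gripper's body presses on something with over 40 N, if the wrist force passes 120 N, or if a joint passes its speed limit or range.

ROBOT

A 7-joint arm with a two-finger parallel gripper is mounted at the origin on the work surface. World frame = base frame: x ahead of the robot, y to its left, z up, the work surface at z = 0. Lengths are in m, angles in degrees, forces in N, time in s.
With the tool pointing down it reaches from about 0.4 to 0.75 m from the base axis. Payload 19.5 kg.
Tool frame: the origin (TCP) lies midway between the tips of the shut fingers; the grasp point (between the pads) lies env.grip_depth behind it (env.grip_depth is the distance from the TCP to the grasp point, in m); z points along the fingers, y is the line along which they close (so a half turn about z gives the same grasp; the last joint's range is limited). The gripper opens to 85 mm and grips with 20 to 120 N. Pads are 22 mm wide; open, the fingers measure 114 mm over their backs; the gripper's body (76 mm by 85 mm) begins 54 mm behind the grasp point. The pads swing forward as they close: fully open they stand 13 mm farther back than shut.
Start: joints at [-74.353, 40.479, -1.581, 85.061, 1.261, 54.483, -4.326], TCP at [0.178, 0.547, 0.231] pointing down, gripper open.
Joint ranges: [-155.06, 155.06], [-18.47, 123.98], [-90, 86.84], [0, 140.48], [-83.41, 263.41], [0, 116], [-161.91, 161.91]. Speed limits (degrees/s): [108.29, 108.29, 147.25, 147.25, 172.46, 172.46, 172.46].

INTERFACE

Orientations are given as a 3x3 rotation matrix whose columns are the frame's x, y, z axes.
In Python, from plant import env gives the robot as it stands. Calls block until the motion is done:
- env.reach(position, orientation): joint-space move of the TCP to a pose.
- env.move_straight(position, frame=None, rate=0.15, threshold=None): straight line of the TCP; frame=None keeps the orientation; rate is the mean speed in m/s. With threshold (N) it stops when the force on the tool has changed by that much, and returns True; else False.
- env.movej(angles): joint-space move.
- env.open() and env.close(squeeze=None): open the fingers fully, or close them until they stop; squeeze is the grip in N (None keeps the last).
- env.sleep(seconds).
- env.inverse_kinematics(position, orientation): joint angles nearest the present ones, or None.
- env.state(): the state.
- env.read_camera(name): name is "side" or "top" or "wrist"; returns a dict with "img" (480x640x3 uint8, red, green, blue), "camera_matrix" (3x3 intrinsics, pixels), "k1" (the pictures are not rectified: a ray, as slopes to the right and down, at radius r is drawn at 1 + k1 r^2 times it, then the intrinsics apply), "T" (4x4, takes a point from camera to world coordinates); the wrist camera has in their place "T_tool_cam" (4x4, takes a point from camera to tool coordinates, whose origin is the TCP and whose axes are the flange's). Camera axes: x right, y up, looking along -z (the intrinsics and any distortion apply to the point x, -y, -z); pixel columns grow to the right and rows downward; lengths in m; the calibration is good to about 2 mm. A picture is of the moment at which its call begins: read the wrist's pose just before it. There is no depth.
A pose or a line that the arm cannot do raises env.IKError and nothing moves.
- env.job_done(): hands the job in; it is judged then, once.
The state is a dict: "time": time; "q": joint angles; "qvel": joint speeds; "joint_efforts": joint torques, N m; "ee_pos": TCP position; "ee_rot": TCP orientation; "contact_force": force on the tool from outside, world axes, zero at the start; "moment": the same for the moment, N m; "width": opening from 0.0 (shut) to 1.0 (fully open); "finger_force": force on a finger pad.
Only numpy, scipy, OpenCV 4.12 (cv2) and the standard library are available. Lean on these libraries where they do the work, as an engineer would, in place of code of your own. Each camera call takes 0.05 s, during which the arm holds its last target. There are 200 camera calls.

## Working session

There is one attempt and no reset: what is moved stays moved. The work goes in short steps, each a Python script; the robot and the scene stay as the last script left them, time stands still between calls to the robot, and variables do not carry over. Pictures are saved under pics/ and viewed, at most 10 in all, crops included, and the job is handed in when it is done.

```bash
mkdir -p pics; ls; python3 - <<'E'
from plant import env
import cv2,numpy as np
for n in("top","side"):
    c=env.read_camera(n);cv2.imwrite(f"pics/{n}0.png",c["img"][:,:,::-1]);print(n,c["camera_matrix"].tolist(),c["k1"],c["T"].round(4).tolist())
c=env.read_camera("wrist");print(c["T_tool_cam"].round(4).tolist());s=env.state();print(s["time"],s["ee_rot"],s["contact_force"],env.grip_depth)
E
```

```text
pics
top [[548.566644086655, 0.0, 327.2149093984408], [0.0, 548.566644086655, 245.13801691458997], [0.0, 0.0, 1.0]] -0.0844271626913299 [[-0.0034, 0.9986, -0.0535, 0.5031], [-1.0, -0.0036, -0.0028, 0.0757], [-0.003, 0.0535, 0.9986, 0.8195], [0.0, 0.0, 0.0, 1.0]]
side [[497.8312396678099, 0.0, 320.7675828922491], [0.0, 497.8312396678099, 236.80316346754668], [0.0, 0.0, 1.0]] -0.12718709257897912 [[-0.9243, 0.2986, -0.2379, 0.3321], [-0.3814, -0.6943, 0.6103, 0.5706], [0.017, 0.6548, 0.7556, 0.7129], [0.0, 0.0, 0.0, 1.0]]
[[-0.0007, 0.962, 0.2729, 0.0691], [1.0, 0.0007, -0.0, 0.0003], [-0.0002, 0.2729, -0.962, -0.1415], [0.0, 0.0, 0.0, 1.0]]
0.15 [[-9.50846227e-01  3.09663355e-01 -2.44785381e-04]
 [ 3.09663451e-01  9.50845922e-01 -7.60963808e-04]
 [-2.88942395e-06 -7.99360651e-04 -9.99999681e-01]] [ 0.59666067 -0.60530799  0.20418433] 0.0187
```

View pics/top0.png

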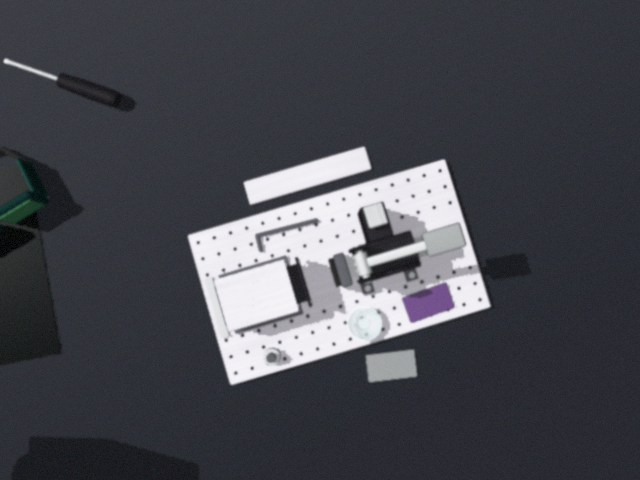

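View pics/side0.png

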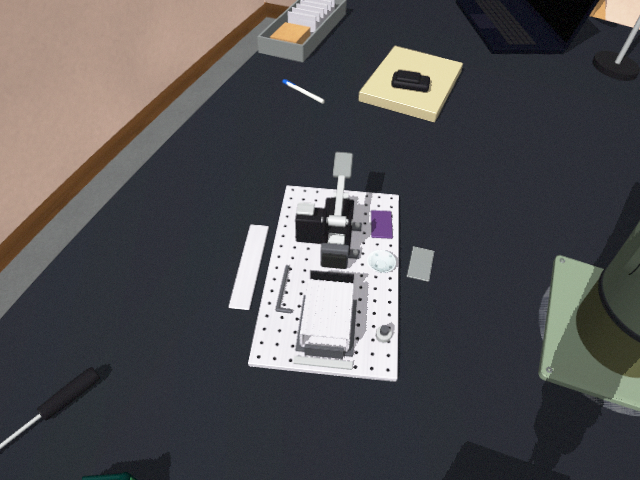

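The top view shows the paddle at about (444,240), the tab at (375,215) and bed corners (189,236), (445,160), (490,307) and (231,384). In the side view the paddle is at (342,165), the tab at (306,208), and the corners are (287,186), (399,195), (397,380) and (249,364).

```bash
cat > h.py <<'E'
from plant import env
import cv2,numpy as np
def proj(c,P,T=None):
    T=c["T"] if T is None else T
    p=(np.linalg.inv(T)@np.append(P,1))[:3]; u=np.array([p[0],-p[1]])/-p[2]
    u=u*(1+c["k1"]*(u@u)); K=c["camera_matrix"]
    return np.array([K[0,0]*u[0]+K[0,2],K[1,1]*u[1]+K[1,2]])
def bed(x,y,yaw):
    T=np.eye(4);c,s=np.cos(yaw),np.sin(yaw);T[:2,:2]=[[c,-s],[s,c]];T[:2,3]=x,y;return T
E
python3 - <<'E'
from h import *
from scipy.optimize import least_squares
t,s=env.read_camera("top"),env.read_camera("side")
cor=[(1,-1),(-1,-1),(-1,1),(1,1)]
obs=[(t,[(444,240),(375,215),(189,236),(445,160),(490,307),(231,384)]),(s,[(342,165),(306,208),(249,364),(287,186),(399,195),(397,380)])]
def f(v):
    B=bed(*v[:3]); r=[]
    pts=[(-.110,0,.137),(-.042,-.058,.088)]+[(v[3]+.2*a,v[4]+.115*b,.012) for a,b in cor]
    for c,o in obs:
        for p,q in zip(pts,o): r.append(proj(c,(B@np.append(p,1))[:3])-q)
    return np.ravel(r)
r=least_squares(f,[.5,0,1.8,.05,0],loss="soft_l1")
print(r.x,f(r.x).reshape(-1,2).round(1).tolist())
B=bed(*r.x[:3]);np.save("B.npy",B)
for p in [(-.11,0,.137),(-.042,-.058,.088)]: print((B@np.append(p,1))[:3])
E
```

```text
[5.13913646e-01 3.75948901e-02 1.85665758e+00 2.51927332e-02
 1.18702125e-03] [[-0.4, 0.5], [-0.0, 0.8], [-1.7, 0.7], [-0.3, 0.5], [0.6, 1.5], [-0.7, 2.6], [-0.2, -1.8], [-1.6, -0.9], [-2.0, -1.6], [-1.1, -1.4], [-0.7, -0.6], [-0.3, -2.0]]
[ 0.54493187 -0.06794122  0.137     ]
[0.58140328 0.01365435 0.088     ]
```

```bash
cat >> h.py <<'E'
B=np.load("B.npy")
def tool(sgn=1): x=sgn*B[:3,0]; z=np.array([0,0,-1.]); return np.column_stack([x,np.cross(z,x),z])
def W(*p): return (B@np.append(p,1))[:3]
E
python3 - <<'E'
from h import *
env.close()
for s in(-1,1):
    q=[env.inverse_kinematics(W(-.11,0,z),tool(s)) for z in(.24,.09)];print(s,[None if a is None else np.round(a,0) for a in q])
s=env.state(); cur=s["ee_rot"]
sg=-1 if env.inverse_kinematics(W(-.11,0,.09),tool(-1)) is not None and cur[:,0]@B[:3,0]<0 else 1
if env.inverse_kinematics(W(-.11,0,.09),tool(sg)) is None: sg=-sg
print(sg,env.state()["time"])
env.reach(W(-.11,0,.24),tool(sg)); s=env.state()
c=env.read_camera("wrist"); T=np.eye(4);T[:3,:3]=s["ee_rot"];T[:3,3]=s["ee_pos"]; T=T@c["T_tool_cam"]
im=c["img"][:,:,::-1].copy()
for a in[(-.11,0,.137),(-.042,-.058,.088)]+[(-.11+i*.025*.955,j*.016,.137-i*.0074) for i in(-1,1) for j in(-1,1)]+[(-.042+i*.013,-.058+j*.015,.088) for i in(-1,1) for j in(-1,1)]:
    cv2.circle(im,tuple(int(v) for v in proj(c,W(*a),T)),3,(0,0,255),-1)
cv2.imwrite("pics/w1.png",im)
print(s["time"],s["ee_pos"],W(-.11,0,.24),s["contact_force"])
E
```

```text
-1 [array([ -25.,   57.,   74.,   91.,  -56.,   77., -107.]), array([ 25.,  56., -43.,  98.,  50.,  48., 154.])]
1 [array([-0., 38.,  8., 90., -6., 53., 26.]), array([ 4., 50., -1., 99.,  1., 31., 19.])]
1 1.0167
3.55 [ 0.54506541 -0.06705862  0.23998097] [ 0.54493187 -0.06794122  0.24      ] [-0.05175     0.82669294 -0.50754158]
```

View pics/w1.png

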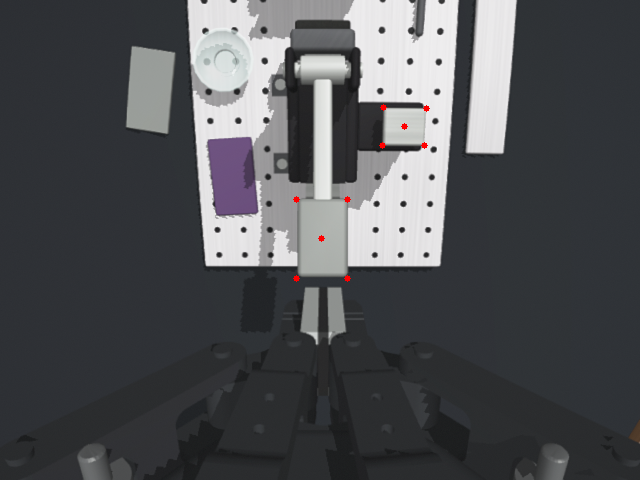

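The projected paddle and tab corners (red) match the wrist view to within 1–2 mm: paddle centre (322,238), tab (404,126). Next come three pumps, which can't reach home yet (36 mm travelled against at least 44 needed).

```bash
cat >> h.py <<'E'
R=tool(1)
def pad(d):  # pad-top point d m below rest, following the trigger's arc
    z=.137-d; return W(-.006-np.sqrt(.1104**2-(z-.1)**2),0,z)
def F(): return env.state()["contact_force"][2]
E
python3 - <<'E'
from h import *
env.move_straight(pad(-.012),R); env.sleep(.2); f0=F(); np.save("f0.npy",f0)
for k in range(3):
    log=[]
    for d in(.008,.016,.024,.032,.040,.047):
        hit=env.move_straight(pad(d),R,rate=.08,threshold=25)
        s=env.state();log.append((round((.137-s["ee_pos"][2])*1e3,1),round(s["contact_force"][2]-f0,1)))
        if hit:break
    env.move_straight(pad(-.010),R,rate=.12);env.sleep(.25)
    print(log,round(F()-f0,1),env.state()["time"])
E
```

```text
[(np.float64(8.5), np.float64(1.5)), (np.float64(16.0), np.float64(2.3)), (np.float64(23.9), np.float64(3.4)), (np.float64(31.8), np.float64(3.0)), (np.float64(39.8), np.float64(3.3)), (np.float64(45.0), np.float64(33.7))] -0.2 7.1083
[(np.float64(8.6), np.float64(2.1)), (np.float64(15.9), np.float64(3.5)), (np.float64(23.8), np.float64(2.8)), (np.float64(31.8), np.float64(3.6)), (np.float64(39.7), np.float64(3.6)), (np.float64(45.0), np.float64(33.1))] 0.2 9.6333
[(np.float64(8.6), np.float64(1.9)), (np.float64(16.0), np.float64(3.3)), (np.float64(23.8), np.float64(3.7)), (np.float64(31.7), np.float64(4.1)), (np.float64(39.7), np.float64(4.4)), (np.float64(45.0), np.float64(33.1))] 1.0 12.1583
```

```bash
python3 - <<'E'
from h import *
f0=float(np.load("f0.npy"))
def dep(): return (.137-env.state()["ee_pos"][2])*1e3
for k in range(3):
    env.move_straight(pad(.011),R,rate=.08); seated=False;log=[]
    for d in(.017,.023,.029,.035,.039,.0433):
        hit=env.move_straight(pad(d),R,rate=.02,threshold=max(1,11.7-(F()-f0)))
        log.append((round(dep(),1),round(F()-f0,1)))
        if hit:break
    if hit and dep()<42:
        d=dep()/1e3
        for i in range(20):
            f=F()-f0
            if f>=13.2: seated=True;break
            d+=.0003; env.move_straight(pad(d),R,rate=.01,threshold=max(.5,13.4-f)); log.append((round(dep(),2),round(F()-f0,2)))
            if dep()>42:break
    print(k,seated,[tuple(map(float,l)) for l in log],env.state()["time"],flush=True)
    if seated:
        env.sleep(.2);print("held",F()-f0);break
    env.move_straight(pad(-.010),R,rate=.12);env.sleep(.25)
c=env.read_camera("top");cv2.imwrite("pics/t2.png",cv2.resize(c["img"][140:400,180:500,::-1],None,fx=2,fy=2))
E
```

```text
0 False [(17.0, 3.3), (23.0, 4.3), (29.0, 5.5), (35.0, 4.9), (38.9, 5.2), (43.2, 5.8)] 15.1083
1 True [(17.0, 3.1), (23.1, 5.0), (29.0, 6.8), (31.3, 14.7)] 17.9833
held 12.103277467047782
```

View pics/t2.png

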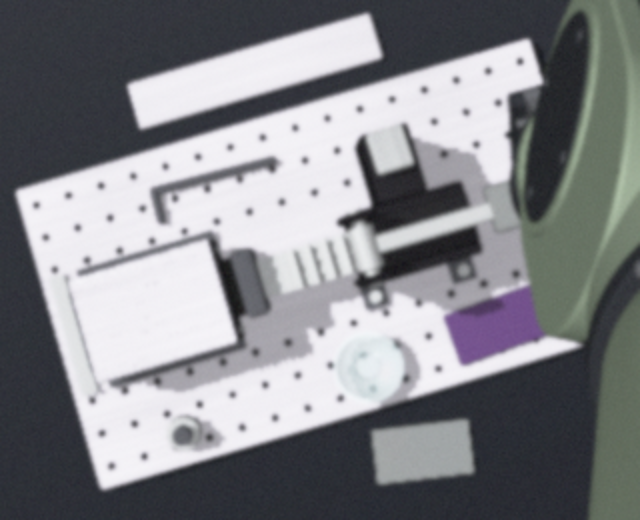

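The tray is home: the black panel lies against the enclosure end at about (230,290), with the jaw pad on it. The force rose steeply to 14.7 N at 31 mm depth, well short of the stop. Now I'll let the trigger up and press the release.

```bash
python3 - <<'E'
from h import *
f0=float(np.load("f0.npy"))
env.move_straight(pad(-.012),R,rate=.06)
env.move_straight(pad(-.05),R,rate=.15)
env.move_straight(W(-.042,-.058,.187),R)
env.move_straight(W(-.042,-.058,.100),R); env.sleep(.2); f1=F()
hit=env.move_straight(W(-.042,-.058,.079),R,rate=.02,threshold=8)
s=env.state();print(hit,s["ee_pos"][2],s["contact_force"][2]-f1)
env.sleep(1.2);c=env.read_camera("top")
env.move_straight(W(-.042,-.058,.187),R,rate=.1); env.move_straight(W(-.11,-.10,.25),R); env.sleep(.3)
c2=env.read_camera("side");print(env.state()["time"])
cv2.imwrite("pics/t3.png",np.hstack([cv2.resize(c["img"][140:400,180:500,::-1],(400,325)),cv2.resize(c2["img"][140:400,180:500,::-1],(400,325))]))
E
```

```text
True 0.0832149204650228 10.89817545495037
25.5583
```

View pics/t3.png

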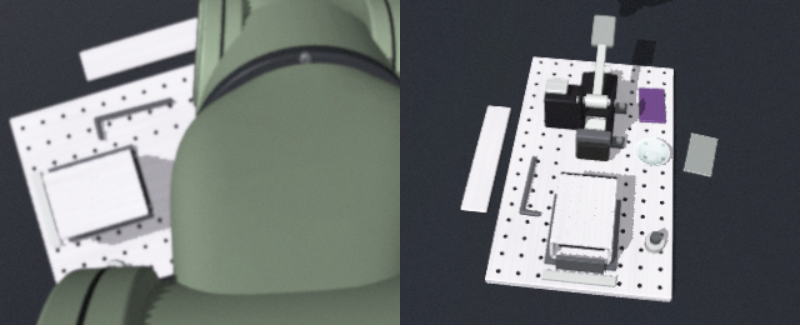

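The side view shows the jaw back at its starting pixel (336,256). The tray is flush, the trigger and tab are up, and the bystanders haven't moved.

```bash
python3 -c "
from plant import env
print(env.job_done())"
```

```text
the job is handed in; nothing more can be done
None
```

I handed the job in at about 26 s: the tray is home after five pumps (the last peaked at 14.7 N on the paddle), the jaw has sprung back to its start position, and the loose things look undisturbed; no verdict was returned.

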